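# Nip a rebacked ledger in the bench press by feel

## Robot

A 6-joint arm with a two-finger parallel gripper is mounted at the origin on the work surface; the furniture and walls round the work are solid. World frame = base frame: x ahead of the robot, y to its left, z up, the work surface at z = 0. Lengths are in m, angles in rad, forces in N, time in s.
With the tool pointing down it reaches from about 0.35 to 0.85 m from the base axis. Payload 8.1 kg.
Tool frame: the origin (TCP) lies midway between the tips of the shut fingers; the grasp point (between the pads) lies robot.grip_depth behind it (robot.grip_depth is the distance from the TCP to the grasp point, in m); z points along the fingers, y is the line along which they close (so a half turn about z gives the same grasp; the last joint's range is limited). The gripper opens to 93 mm and grips with 3 to 60 N. Pads are 15 mm wide; open, the fingers measure 128 mm over their backs; the gripper's body (75 mm by 188 mm) begins 65 mm behind the grasp point.
Start: joints at [-1.298, 0.13, 1.488, -0, 1.523, -0.085], TCP at [0.21, -0.562, 0.198] pointing down, gripper open.
Joint ranges: [-2.96, 2.96], [-0.89, 2.26], [0.02, 2.5], [-1.34, 4.48], [0, 2.73], [-2.66, 2.66]. Speed limits (rad/s): [2.39, 2.39, 2.79, 3.14, 3.14, 3.14].

## Interface

Orientations are given as a rotation vector (axis times angle).
In Python, from plant import robot gives the robot as it stands.
- The arm moves only by the tool carry_out, never from a script. Its argument "rows" is a list of rows, each a list of 6 numbers: the shift along the tool's x, y, z in m, then the turn, a rotation vector about the tool's x, y, z in degrees. A call has 1 to 12 rows; each row is the pose to reach, as a shift and turn from the pose commanded when the call began, along the tool's axes at that moment; what a row does not reach only later rows make up. A row lasts 1/8 s, in which the tool goes at most 62.5 mm and 10.7 degrees, less where a joint would pass 70% of its speed; a pose out of reach is approached as far as the arm can. A call with a gripper value outside its range is refused whole. "jaw" is the closure in counts, from 0 (fully open) to 255 (shut), set as the call begins (left out, the last holds). The fingers move at their own pace and stop on an object; "force" is the grip in N (left out, the last holds). Time passes only in rows, so rows that repeat a pose let the fingers close. It gives the time, the measured TCP pose, the force, the opening and the grip force at its end, in the units of the state.
- robot.read_state(): the state, without advancing time (a new reading comes with each control period).
- robot.read_camera(name): name is "scene" or "side" or "wrist"; returns the picture (480x640x3 uint8, red, green, blue); there is no depth.
- robot.camera_model(name): a dict with "fx", "fy", "cx", "cy" (pixels), "R" (3x3) and "t" (3): a world point X has camera coordinates R X + t; the wrist camera has in their place "mount" (4x4, takes a point from camera to tool coordinates, whose origin is the TCP and whose axes are the flange's). Camera axes: x right, y down, z forward; pixel columns grow to the right and rows downward; lengths in m; the calibration is good to about 2 mm. A picture is of the moment at which its call begins: read the wrist's pose just before it. camera_model takes no time and is no camera call.
- robot.close_job(): hands the job in; it is judged then, once.
Trained networks look in the newest picture that a camera, given by its name, has taken for a name from the list of things; names that differ only in an ending like _2 or _b are one class to them, and where a whole thing is asked for, a point or a joint stands for the part that bears it (a point fixed in the world has none). Each returns a list of dicts, best first, with "conf" (0 to 1); they miss things now and then, are a little off and sometimes report something else, mostly with a low value. They report only what shows in the picture. A call takes as long as a camera call.
- robot.outline_of(camera, target): "pixels" (480x640 bool, what is visible of it) and "pixel" ([column, row] in pixels, amid what is visible of it).
The state is a dict: "t": time; "q": joint angles; "dq": joint speeds; "joint_torque": joint torques, N m; "tool_pos": TCP position; "orientation": TCP orientation; "force": force on the tool from outside, world axes, zero at the start; "wrist_torque": the same for the moment, N m; "opening": finger opening in m; "gripper_force": force on a finger pad.
Only numpy, scipy, OpenCV 4.12 (cv2) and the standard library are available. Lean on these libraries where they do the work, as an engineer would, in place of code of your own. Each camera call takes 0.05 s, during which the arm holds its last target. There are 200 camera calls.

## Task

Slide the closed ledger along the bed of the small press until it is fully home against both stops, pushing gently. Then turn the press wheel clockwise, click by click, until the platen comes down to bear on the book, and give it exactly four more clicks from there. Let go, and leave the paste jar, the brush and the thread bobbin where they are.

Things in the scene. Friction and masses are not known exactly. Their poses are not given: they have to be found in the camera images.
- press: Small bench nipping press, fixed. Origin on the table top straight under the wheel's upright axis; z up, y along the bed. Two columns 20 mm thick at x = +-133.5 mm, y = 0 carry a grey crossbar along x (46 mm wide, top 146 mm up). Under it hangs the sprung platen (200 mm in x, 190 mm in y, centred on the axis), at the start 3 to 9 mm clear of the book's top.
- press_stop (a point): Midway between the two steel stops of the press, on the bed's top, in the plane of their faces (135 mm from the wheel axis towards -y of the press). The stops stand at x = +-70 mm, 34 mm wide, 30 mm high. The wooden bed is 236 mm wide, its top 18 mm above the table, and runs to the infeed's open end 245 mm on the +y side of the wheel axis.
- wheel_grip (a point): On the axis of the press wheel, half-way up its round black fluted grip: 56 mm diameter, from 167 to 201 mm above the table (this point 185). Turning it clockwise seen from above lowers the platen, 0.9 mm a click. It stays in its click when let go, and can go on some ten clicks past bearing. This point belongs to the frame and does not turn.
- index_plunger (a point): Spring plunger on the crossbar, on the +x side of the wheel (block 22 mm wide, 66 to 110 mm from the axis, top 162 mm above the table; this point is its middle). It clicks into the wheel's toothed steel index disc (108 mm diameter, top 160 mm up, under the grip): 18 clicks a turn, 20 degrees each. The wheel starts resting in a click.
- crossbar_mid (a point): Centre of the crossbar's top. Feel of the wheel: each click takes a peak of about 0.3 N m on leaving its notch, nothing at half-way, then falls in by itself. The platen comes to bear as the wheel drops into a click, four to nine clicks from the start; from the very next click on, all turning is stiffer, by 0.1 N m at first and about 0.15 N m later.
- ledger_mid (a point): Centre of the closed ledger, half-way up its 36 mm thickness. Fully home, with its edge on both stops, this point lies at y = 0 in the press's frame, give or take 3 mm.
- ledger: Dark half-bound ledger, closed, 0.85 kg, flat on the press bed, part way in. Origin: centre of its underside; 210 mm in x, 270 mm in y (the slide direction), 36 mm thick. It starts 80 to 125 mm short of home on the press's +y side, up to 8 mm off in x and 0.08 rad askew. It slides with 3 to 8 N and must not be pushed with over 25 N.
- jar_mid (a point): Middle of the paste jar with black cap, 64 mm diameter, 68 mm high, standing on the table left of the press. Not to be moved.
- brush_mid (a point): Middle of the flat brush with dark blue handle (56 x 178 x 21 mm) lying on the table left of the press. Not to be moved.
- thread_mid (a point): Middle of the bobbin of linen thread, 33 mm diameter, 42 mm high, standing on the table right of the press. Not to be moved.

How it is judged:
On the way, in this order (a step that is already met when the one before it is completed fails the run):
1. the ledger is home against both stops (y of ledger_mid in the frame of press between -0.003 and 0.003 m and angle between the y axis of ledger and the y axis of press, either way round below 0.02 rad), for 0.2 s.
2. the platen bears on the ledger (contact force between press and ledger above 60 N), for 0.2 s.
At the end, for the whole second after the job is handed in: The ledger lies home against both stops (within 3 mm and 0.02 rad) and at rest, and the platen holds it with the load of four clicks past first bearing, no more and no fewer: contact forces of press on book, above and below added up, between 150.5 and 167.5 N (159 N at four clicks; a click is 17 N) (all of step 1 and contact force between press and ledger between 150.5 and 167.5 N and linear speed of ledger below 0.01 m/s); the robot touches nothing.
It fails at once if the ledger is pushed by the fingers with more than 25 N (contact force between the fingers and ledger above 25 N).
It fails at once if the ledger is overpressed, by two or more clicks too many (contact force between press and ledger above 185 N).
It fails at once if the paste jar, brush or bobbin is moved by more than 15 mm (distance of any of jar_mid, brush_mid, thread_mid from where it was at the start of the episode above 0.015 m).
It also fails if it takes over 69 s, if anything falls off the work surface, if the arm or the gripper's body presses on something with over 40 N, if the wrist force passes 120 N, or if a joint passes its speed limit or range.

## Working session

There is one attempt and no reset: what is moved stays moved. The work goes in short steps, Python scripts to look and compute and a tool call to move; the robot and the scene stay as the last step left them, time stands still between calls to the robot, and variables do not carry over. Pictures are saved under pics/ and viewed, at most 10 in all, crops included, and the job is handed in when it is done.

Besides the shell and the picture viewer there is one more tool, called by a JSON object that holds its "name" and its "arguments". carry_out: Moves the arm, as the interface text tells. Its arguments: {"type":"object","properties":{"rows":{"type":"array"},"jaw":{"type":"number"},"force":{"type":"number"}},"required":["rows"]}

```bash
mkdir -p pics; ls; python3 - <<'E'
from plant import robot
import cv2,numpy as np
np.set_printoptions(precision=4,suppress=True)
s=robot.read_state();print(s,robot.grip_depth)
ims=[]
for c in("scene","side"):
    im=robot.read_camera(c);cv2.imwrite(f"pics/{c}0.png",im[...,::-1])
    m=robot.camera_model(c);print(c,m)
    for n in("wheel_grip","index_plunger","press","ledger","jar_mid","brush_mid","thread_mid"):
        r=robot.outline_of(c,n)
        for d in r[:2]:
            ys,xs=np.nonzero(d["pixels"]);print(c,n,round(d["conf"],2),d["pixel"],(xs.min(),xs.max(),ys.min(),ys.max()) if len(xs) else None)
E
```

```text
pics
{'t': 0.0, 'q': array([-1.2984,  0.1311,  1.4893,  0.    ,  1.523 , -0.0854]), 'dq': array([ 0.0013, -0.0008, -0.0006,  0.0006, -0.0013,  0.0005]), 'joint_torque': array([  0.002 , -55.9841, -49.1756,   0.0767,   0.0357,  -0.0002]), 'tool_pos': array([ 0.21  , -0.5614,  0.1966]), 'orientation': array([-3.0897, -0.5586,  0.0002]), 'force': array([-0.426 ,  0.5076,  0.0039]), 'wrist_torque': array([0.0281, 0.0296, 0.0226]), 'gripper_force': 0.0, 'opening': 0.0932136042808207} 0.0188
scene {'fx': 552.0617808369069, 'fy': 552.0617808369069, 'cx': 315.9980733300735, 'cy': 238.90309335841775, 'R': array([[-0.6206, -0.7841,  0.0125],
       [-0.5168,  0.3969, -0.7586],
       [ 0.5898, -0.4772, -0.6515]]), 't': array([0.2049, 0.3205, 1.0274])}
scene wheel_grip 0.89 [306.0, 223.8] (np.int64(225), np.int64(351), np.int64(169), np.int64(319))
scene wheel_grip 0.57 [203.3, 411.9] (np.int64(166), np.int64(229), np.int64(369), np.int64(440))
scene index_plunger 0.87 [303.3, 224.2] (np.int64(225), np.int64(351), np.int64(169), np.int64(319))
scene press 0.79 [307.4, 228.5] (np.int64(224), np.
[... 746 characters left out ...]
': array([0.3858, 0.1623, 1.4789])}
side wheel_grip 0.63 [295.6, 236.7] (np.int64(232), np.int64(353), np.int64(192), np.int64(318))
side index_plunger 0.82 [292.6, 243.6] (np.int64(232), np.int64(353), np.int64(193), np.int64(317))
side press 0.89 [294.5, 240.8] (np.int64(232), np.int64(353), np.int64(192), np.int64(317))
side ledger 0.95 [287.2, 287.9] (np.int64(241), np.int64(337), np.int64(248), np.int64(312))
side ledger 0.57 [292.5, 242.7] (np.int64(232), np.int64(353), np.int64(191), np.int64(318))
side jar_mid 0.63 [243.8, 368.8] (np.int64(227), np.int64(260), np.int64(354), np.int64(389))
side brush_mid 0.82 [384.9, 392.1] (np.int64(326), np.int64(415), np.int64(383), np.int64(401))
```

```bash
python3 - <<'E'
import cv2
import numpy as np
a=cv2.imread("pics/scene0.png")[150:450,140:440];b=cv2.imread("pics/side0.png")[170:420,200:450]
a=cv2.resize(a,(400,400),interpolation=3);b=cv2.resize(b,(400,400),interpolation=3)
cv2.imwrite("pics/both0.png",cv2.resize(np.hstack([a,b]),(800,400)))
a=cv2.imread("pics/scene0.png")[160:330,215:365];b=cv2.imread("pics/side0.png")[180:330,220:370]
a=cv2.resize(a,(400,453),interpolation=2);b=cv2.resize(b,(400,400),interpolation=2);b=cv2.copyMakeBorder(b,0,53,0,0,0)
cv2.imwrite("pics/zoom0.png",np.hstack([a,b]))
E
```

```text
(no output)
```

View pics/both0.png

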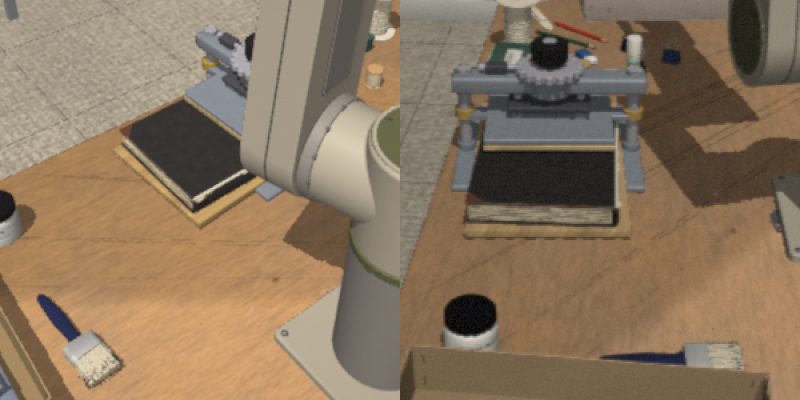

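View pics/zoom0.png

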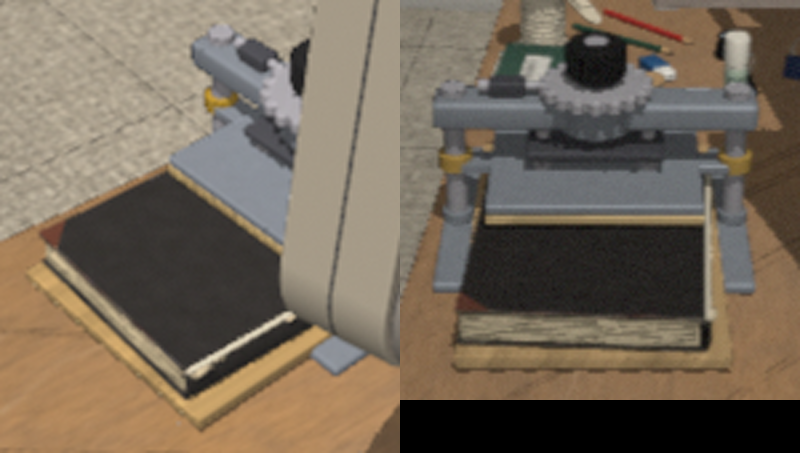

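The pictures show the press seen from its infeed end in the side camera, with wheel grip top at side pixel (294,196), plunger at (251,212), bed front corners near (241,311)–(343,311), ledger front top corners at (242,298) and (334,300). The jar and brush are far off on the +y side.

```bash
cat > h.py <<'E'
from plant import robot
import cv2,numpy as np
from scipy.spatial.transform import Rotation as Ro
np.set_printoptions(precision=4,suppress=True)
def toplane(c,px,z):
    m=robot.camera_model(c);d=m["R"].T@np.array([(px[0]-m["cx"])/m["fx"],(px[1]-m["cy"])/m["fy"],1]);o=-m["R"].T@m["t"]
    return o+d*(z-o[2])/d[2]
def wrist_plane(px,z,s):
    m=robot.camera_model("wrist");M=m["mount"];R=Ro.from_rotvec(s["orientation"]).as_matrix()
    d=R@M[:3,:3]@np.array([(px[0]-m["cx"])/m["fx"],(px[1]-m["cy"])/m["fy"],1]);o=R@M[:3,3]+s["tool_pos"]
    return o+d*(z-o[2])/d[2]
E
python3 - <<'E'
from h import *
zs=lambda u,v:((u-400)*.375+220,v*.375+180)
zc=lambda u,v:(u*.375+215,v*.375+160)
for n,c,p,z in [("wheeltop","side",zs(597,43),.201),("barL","side",zs(436,100),.146),("barR","side",zs(756,98),.146),("bedFL","side",zs(457,360),.009),("bedFR","side",zs(728,360),.009),
 ("ledFL","side",zs(460,314),.054),("ledFR","side",zs(703,320),.054),
 ("ledF scene near","scene",zc(190,378),.054),("led scene far-left","scene",zc(45,235),.054),("bed near","scene",zc(200,418),.018),("bed left","scene",zc(30,272),.018),("thread","scene",(418,206),.021),("jar","side",(243.8,369),.034),("brush","side",(385,392),.01)]:
    print(n,np.round(p,1),toplane(c,p,z))
m=robot.camera_model("wrist");print(m)
print(Ro.from_rotvec(robot.read_state()["orientation"]).as_matrix())
E
```

```text
wheeltop [293.9 196.1] [ 0.4597 -0.1607  0.201 ]
barL [233.5 217.5] [ 0.6079 -0.1396  0.146 ]
barR [353.5 216.8] [ 0.3099 -0.1719  0.146 ]
bedFL [241.4 315. ] [0.5589 0.082  0.009 ]
bedFR [343. 315.] [0.3285 0.0639 0.009 ]
ledFL [242.5 297.8] [0.5553 0.0794 0.054 ]
ledFR [333.6 300. ] [0.3513 0.0722 0.054 ]
ledF scene near [286.2 301.8] [0.3409 0.072  0.054 ]
led scene far-left [231.9 248.1] [0.5551 0.0726 0.054 ]
bed near [290.  316.8] [0.3285 0.0721 0.018 ]
bed left [226.2 262. ] [0.5576 0.0901 0.018 ]
thread [418 206] [ 0.4314 -0.4267  0.021 ]
jar [243.8 369. ] [0.5201 0.2992 0.034 ]
brush [385 392] [0.2457 0.3183 0.01  ]
{'fx': 343.71312481458574, 'fy': 343.71312481458574, 'cx': 318.1449819061291, 'cy': 244.85057007987245, 'mount': array([[ 0.0001, -0.9557, -0.2942,  0.0818],
       [ 1.    ,  0.0004, -0.0011,  0.0002],
       [ 0.0012, -0.2942,  0.9557, -0.1879],
       [ 0.    ,  0.    ,  0.    ,  1.    ]])}
[[ 0.9367  0.3502 -0.    ]
 [ 0.3502 -0.9367 -0.    ]
 [-0.      0.     -1.    ]]
```

{"name": "carry_out", "arguments": {"rows": [[0,0,-0.06,0,0,0],[0,0,-0.12,0,0,-5],[0.05,-0.025,-0.155,0,0,-14],[0.1,-0.055,-0.155,0,0,-22],[0.15,-0.08,-0.155,0,0,-31],[0.2,-0.11,-0.155,0,0,-40],[0.25,-0.145,-0.155,0,0,-49],[0.285,-0.19,-0.155,0,0,-58],[0.32,-0.24,-0.155,0,0,-66],[0.355,-0.29,-0.155,0,0,-74],[0.375,-0.345,-0.155,0,0,-74],[0.39,-0.39,-0.155,0,0,-74]]}}

```text
t: 2.3
tool_pos: [0.4387, -0.0579, 0.3528]
orientation: [2.131, 2.308, 0.001]
force: [0.7, 0.0, -0.8]
opening: 0.0927
gripper_force: 0.0
```

{"name": "carry_out", "arguments": {"rows": [[0.05,0,0,0,0,0],[0.1,0,0,0,0,0],[0.15,0,0,0,0,0],[0.2,0,0,0,0,0],[0.2,0,0,0,0,0],[0.2,0,0,0,0,0]]}}

```text
t: 3.05
tool_pos: [0.4232, 0.1389, 0.3527]
orientation: [2.131, 2.307, -0.0]
force: [-0.1, 0.5, 0.2]
opening: 0.0929
gripper_force: 0.0
```

```bash
python3 - <<'E'
from h import *
s=robot.read_state();print(s["t"],s["tool_pos"],s["orientation"],s["force"])
im=robot.read_camera("wrist");cv2.imwrite("pics/w1.png",im[...,::-1])
r=robot.outline_of("wrist","ledger")
for d in r[:2]:
    ys,xs=np.nonzero(d["pixels"]);print(d["conf"],d["pixel"],xs.min(),xs.max(),ys.min(),ys.max())
E
```

```text
3.05 [0.4232 0.1389 0.3527] [ 2.1314  2.3074 -0.0005] [-0.0667  0.4776  0.193 ]
0.93 [328.5, 281.3] 261 408 236 364
```

View pics/w1.png

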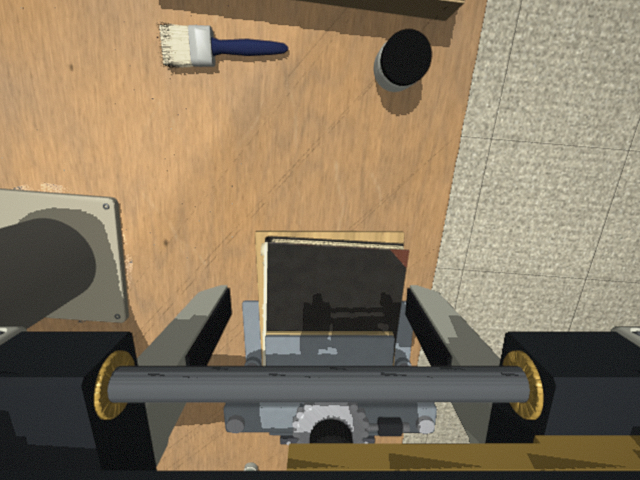

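Wrist view from above the infeed: bed front edge at (257,232)–(404,233), ledger front top edge (268,238)–(407,249), wheel grip at about (331,430); jar and brush well clear behind.

```bash
python3 - <<'E'
from h import *
s=robot.read_state()
for n,p,z in [("bedL",(257,232),.018),("bedR",(404,233),.018),("ledL",(268,238),.054),("ledR",(407,249),.054),("footL",(244,302),.005),("barboltL",(236,417),.15),("barboltR",(426,425),.15),("plateL",(265,335),.07),("plateR",(393,334),.07)]: print(n,wrist_plane(p,z,s))
# press axis prediction checks
for yaw in (.06,.08,.1):
    R=np.array([[np.cos(yaw),-np.sin(yaw)],[np.sin(yaw),np.cos(yaw)]])
    b=(wrist_plane((257,232),.018,s)+wrist_plane((404,233),.018,s))[:2]/2
    print(yaw,"axis from bed end",b-R@[0,.245],"home front mid",b-R@[0,.11])
print(Ro.from_rotvec(s["orientation"]).as_matrix()[:,0])
E
```

```text
bedL [0.3314 0.0737 0.018 ]
bedR [0.5621 0.09   0.018 ]
ledL [0.3536 0.0759 0.054 ]
ledR [0.5602 0.0749 0.054 ]
footL [ 0.3101 -0.0561  0.005 ]
barboltL [ 0.3303 -0.1606  0.15  ]
barboltR [ 0.5987 -0.1537  0.15  ]
plateL [ 0.3565 -0.0768  0.07  ]
plateR [ 0.555  -0.0596  0.07  ]
0.06 axis from bed end [ 0.4614 -0.1627] home front mid [ 0.4533 -0.0279]
0.08 axis from bed end [ 0.4663 -0.1623] home front mid [ 0.4555 -0.0278]
0.1 axis from bed end [ 0.4712 -0.1619] home front mid [ 0.4577 -0.0276]
[-0.0771  0.997  -0.0004]
```

{"name": "carry_out", "arguments": {"rows": [[0,0.01,0.05,0,0,0],[0,0.019,0.1,0,0,0],[0,0.019,0.155,0,0,0],[0,0.019,0.21,0,0,0],[0,0.019,0.26,0,0,0],[0,0.019,0.3,0,0,0],[0,0.019,0.315,0,0,0],[-0.02,0.019,0.315,0,0,0],[-0.04,0.019,0.315,0,0,0],[-0.045,0.019,0.315,0,0,0],[-0.045,0.019,0.315,0,0,0]]}}

```text
t: 4.53
tool_pos: [0.4465, 0.0956, 0.0386]
orientation: [2.134, 2.305, 0.002]
force: [-0.1, 0.2, 0.2]
opening: 0.093
gripper_force: 0.0
```

{"name": "carry_out", "arguments": {"rows": [[-0.002,0,0,0,0,0],[-0.004,0,0,0,0,0],[-0.006,0,0,0,0,0],[-0.008,0,0,0,0,0],[-0.01,0,0,0,0,0],[-0.012,0,0,0,0,0],[-0.014,0,0,0,0,0],[-0.016,0,0,0,0,0],[-0.018,0,0,0,0,0],[-0.02,0,0,0,0,0],[-0.022,0,0,0,0,0],[-0.024,0,0,0,0,0]]}}

```text
t: 6.02
tool_pos: [0.4475, 0.0718, 0.0376]
orientation: [-2.133, -2.307, 0.0]
force: [0.1, -0.6, 0.7]
opening: 0.093
gripper_force: 0.0
```

{"name": "carry_out", "arguments": {"rows": [[-0.002,0,0,0,0,0],[-0.004,0,0,0,0,0],[-0.006,0,0,0,0,0],[-0.008,0,0,0,0,0],[-0.01,0,0,0,0,0],[-0.012,0,0,0,0,0],[-0.014,0,0,0,0,0],[-0.016,0,0,0,0,0]]}}

```text
t: 7.02
tool_pos: [0.4488, 0.0559, 0.0377]
orientation: [2.133, 2.307, 0.0]
force: [-0.4, -0.9, 0.3]
opening: 0.0929
gripper_force: 0.0
```

```bash
python3 - <<'E'
from h import *
s=robot.read_state();print(s["t"],s["tool_pos"],s["force"])
im=robot.read_camera("wrist");cv2.imwrite("pics/w2.png",im[...,::-1])
E
```

```text
7.025 [0.4488 0.0559 0.0377] [-0.3984 -0.8629  0.2984]
```

View pics/w2.png

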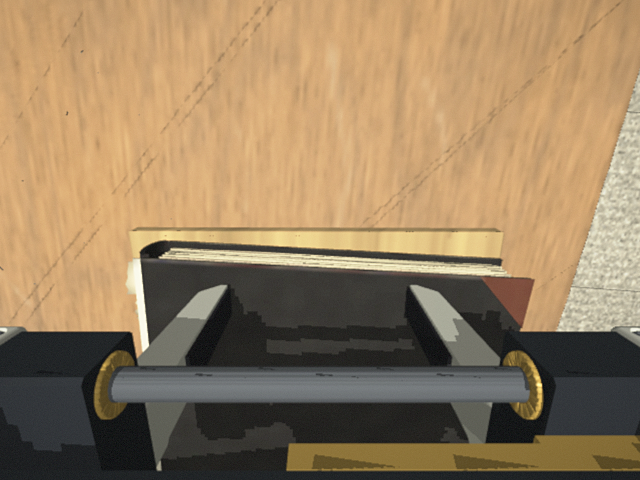

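The fingertips show over the book's top (tips near (215,290), book front edge at rows 248–275): open, the tips sit higher than the TCP. I'll back out, part-close the jaws and go lower.

{"name": "carry_out", "arguments": {"rows": [[0,0,-0.015,0,0,0],[0.02,0,-0.015,0,0,0],[0.045,0,-0.015,0,0,0],[0.055,0,-0.01,0,0,0],[0.055,0,0.002,0,0,0],[0.055,0,0.008,0,0,0],[0.055,0,0.008,0,0,0]], "jaw": 120, "force": 20}}

```text
t: 7.95
tool_pos: [0.4436, 0.1102, 0.0286]
orientation: [-2.132, -2.305, 0.003]
force: [0.1, -0.4, 0.3]
opening: 0.0493
gripper_force: 0.0
```

```bash
python3 - <<'E'
from h import *
s=robot.read_state();print(s["t"],s["tool_pos"],s["force"],s["opening"])
im=robot.read_camera("wrist");cv2.imwrite("pics/w3.png",im[...,::-1])
im=robot.read_camera("side");cv2.imwrite("pics/s3.png",cv2.resize(im[200:340,220:400,::-1],(771,600),interpolation=2))
E
```

```text
7.95 [0.4436 0.1102 0.0286] [ 0.135  -0.3852  0.3406] 0.04928894162247115
```

View pics/w3.png

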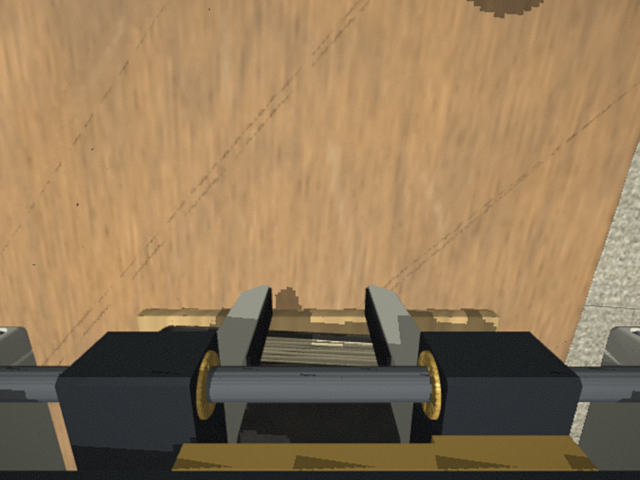

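```bash
python3 - <<'E'
from h import *
m=robot.camera_model("wrist");M=m["mount"]
def proj(p):
    c=M[:3,:3].T@(np.array(p)-M[:3,3]);return (m["fx"]*c[0]/c[2]+m["cx"],m["fy"]*c[1]/c[2]+m["cy"])
for p in [(.0,.0465,0),(.0075,.0465,0),(-.0075,.0465,0),(.0,.0465,-.0188),(.0,.025,0),(.0075,.025,0)]:print(p,np.round(proj(p)))
s=robot.read_state();s["tool_pos"]=np.array([.4488,.0559,.0377])
for n,p,z in [("bedL",(134,229),.018),("bedR",(501,229),.018),("ledL",(145,260),.054),("ledR",(532,278),.054)]: print(n,wrist_plane(p,z,s))
E
```

```text
(0.0, 0.0465, 0) [397. 284.]
(0.0075, 0.0465, 0) [398. 272.]
(-0.0075, 0.0465, 0) [396. 296.]
(0.0, 0.0465, -0.0188) [405. 298.]
(0.0, 0.025, 0) [361. 284.]
(0.0075, 0.025, 0) [361. 272.]
bedL [0.3317 0.0754 0.018 ]
bedR [0.5597 0.0933 0.018 ]
ledL [0.3554 0.0696 0.054 ]
ledR [0.5622 0.0755 0.054 ]
```

View pics/s3.png

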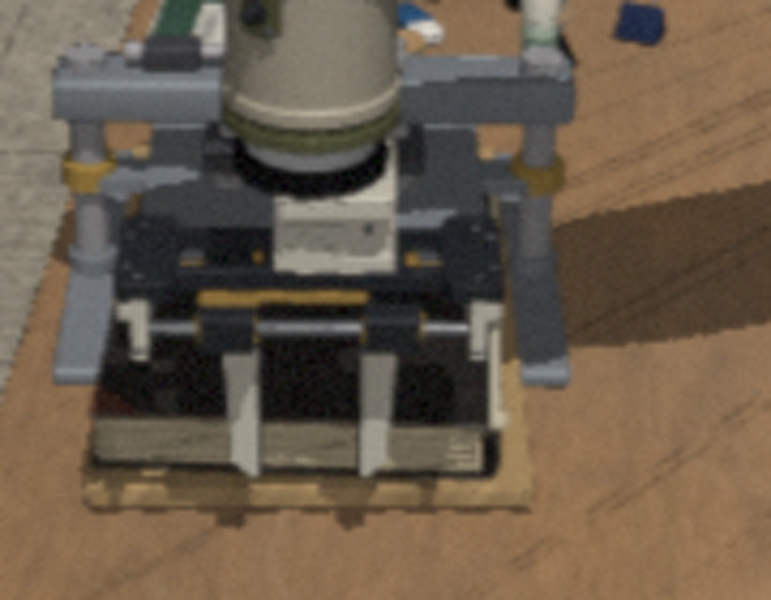

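```bash
python3 - <<'E'
from h import *
for px in [(220+245*.2335,200+475*.2335),(220+375*.2335,200+475*.2335)]:
  a=toplane("side",px,0.);b=toplane("side",px,.1)
  for y in (.1,.11,.12): print(px,a+(b-a)*(y-a[1])/(b[1]-a[1]))
E
```

```text
(277.2075, 310.9125) [0.4754 0.1    0.0368]
(277.2075, 310.9125) [0.4743 0.11   0.0437]
(277.2075, 310.9125) [0.4732 0.12   0.0505]
(307.5625, 310.9125) [0.4079 0.1    0.0404]
(307.5625, 310.9125) [0.4075 0.11   0.0472]
(307.5625, 310.9125) [0.407 0.12  0.054]
```

Side view: the fingertips (zoomed (245,475), (375,475)) work out to z≈0.044, about 15 mm above TCP; lower a bit more, then push.

{"name": "carry_out", "arguments": {"rows": [[0,0,0.007,0,0,0],[0,0,0.007,0,0,0],[-0.005,0,0.007,0,0,0],[-0.01,0,0.007,0,0,0],[-0.014,0,0.007,0,0,0],[-0.018,0,0.007,0,0,0],[-0.021,0,0.007,0,0,0],[-0.024,0,0.007,0,0,0],[-0.027,0,0.007,0,0,0],[-0.03,0,0.007,0,0,0],[-0.033,0,0.007,0,0,0],[-0.036,0,0.007,0,0,0]]}}

```text
t: 9.55
tool_pos: [0.447, 0.0757, 0.0226]
orientation: [-2.132, -2.306, -0.001]
force: [-0.9, 5.0, 1.4]
opening: 0.0493
gripper_force: 2.7
```

{"name": "carry_out", "arguments": {"rows": [[-0.0035,0,0,0,0,0],[-0.007,0,0,0,0,0],[-0.0105,0,0,0,0,0],[-0.014,0,0,0,0,0],[-0.0175,0,0,0,0,0],[-0.021,0,0,0,0,0],[-0.0245,0,0,0,0,0],[-0.028,0,0,0,0,0],[-0.0315,0,0,0,0,0],[-0.035,0,0,0,0,0],[-0.0385,0,0,0,0,0],[-0.042,0,0,0,0,0]]}}

```text
t: 11.05
tool_pos: [0.4504, 0.0338, 0.0226]
orientation: [-2.131, -2.306, -0.001]
force: [-0.1, 5.0, -0.2]
opening: 0.0495
gripper_force: 2.6
```

{"name": "carry_out", "arguments": {"rows": [[-0.0035,0,0,0,0,0],[-0.007,0,0,0,0,0],[-0.0105,0,0,0,0,0],[-0.014,0,0,0,0,0],[-0.0175,0,0,0,0,0],[-0.021,0,0,0,0,0],[-0.0245,0,0,0,0,0],[-0.028,0,0,0,0,0],[-0.0315,0,0,0,0,0],[-0.035,0,0,0,0,0],[-0.0385,0,0,0,0,0]]}}

```text
t: 12.42
tool_pos: [0.4535, -0.0045, 0.0226]
orientation: [-2.131, -2.306, -0.001]
force: [-0.9, 5.9, 2.0]
opening: 0.0494
gripper_force: 2.8
```

{"name": "carry_out", "arguments": {"rows": [[-0.0015,0,0,0,0,0],[-0.003,0,0,0,0,0],[-0.0045,0,0,0,0,0],[-0.006,0,0,0,0,0],[-0.0075,0,0,0,0,0],[-0.009,0,0,0,0,0]]}}

```text
t: 13.18
tool_pos: [0.4542, -0.0135, 0.0226]
orientation: [-2.131, -2.306, -0.001]
force: [-0.4, 4.8, 0.6]
opening: 0.0497
gripper_force: 2.8
```

{"name": "carry_out", "arguments": {"rows": [[-0.001,0,0,0,0,0],[-0.002,0,0,0,0,0],[-0.003,0,0,0,0,0],[-0.0035,0,0,0,0,0]]}}

```text
t: 13.68
tool_pos: [0.4544, -0.0169, 0.0226]
orientation: [-2.131, -2.306, -0.001]
force: [-1.1, 7.3, 1.0]
opening: 0.0495
gripper_force: 3.7
```

{"name": "carry_out", "arguments": {"rows": [[-0.0005,0,0,0,0,0],[-0.001,0,0,0,0,0]]}}

```text
t: 13.92
tool_pos: [0.4545, -0.0171, 0.0226]
orientation: [-2.131, -2.305, -0.003]
force: [0.2, 11.3, 1.8]
opening: 0.0492
gripper_force: 5.9
```

{"name": "carry_out", "arguments": {"rows": [[-0.0005,0,0,0,0,0],[-0.0005,0,0,0,0,0],[-0.0005,0,0,0,0,0]]}}

```text
t: 14.3
tool_pos: [0.4545, -0.0171, 0.0226]
orientation: [-2.13, -2.305, -0.004]
force: [-1.2, 12.8, 2.1]
opening: 0.0488
gripper_force: 6.4
```

{"name": "carry_out", "arguments": {"rows": [[0.015,0,0,0,0,0],[0.05,0,-0.02,0,0,0],[0.08,0,-0.07,0,0,0],[0.1,0,-0.12,0,0,0],[0.1,0,-0.18,0,0,0],[0.1,0,-0.24,0,0,0],[0.1,0,-0.3,0,0,0],[0.1,0,-0.3,0,0,0]], "jaw": 0}}

```text
t: 15.3
tool_pos: [0.4492, 0.0807, 0.3287]
orientation: [2.128, 2.301, 0.011]
force: [-0.0, -0.1, -0.3]
opening: 0.0931
gripper_force: 0.0
```

```bash
python3 - <<'E'
from h import *
s=robot.read_state();print(s["t"],s["tool_pos"],s["q"],s["force"],s["opening"])
im=robot.read_camera("wrist");cv2.imwrite("pics/w4.png",im[...,::-1])
E
```

```text
15.3 [0.4492 0.0807 0.3287] [ 0.066  -0.2875  1.6483 -0.0007  1.7705 -0.0125] [-0.0232 -0.0908 -0.3373] 0.09311889712035835
```

View pics/w4.png

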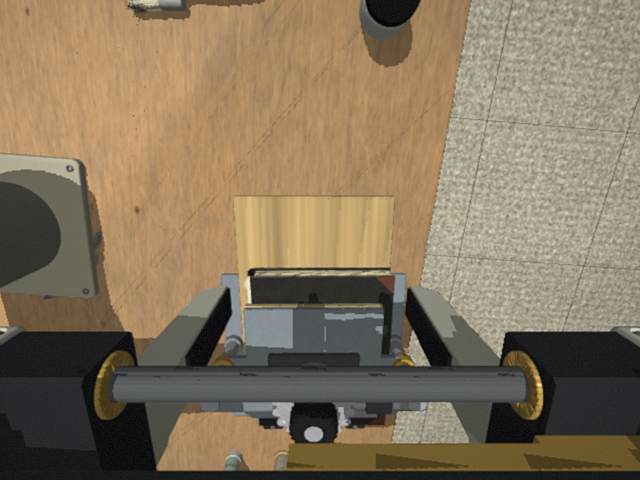

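Wrist view: bed front edge row 196, ledger front edge (248,276)–(396,276) parallel to it; wheel grip top centre at (314,434).

```bash
python3 - <<'E'
from h import *
s=robot.read_state()
P={}
for n,p,z in [("bedL",(234,196),.018),("bedR",(393,196),.018),("ledL",(248,275),.054),("ledR",(396,276),.054),("wheel",(314,434),.201)]: P[n]=wrist_plane(p,z,s);print(n,P[n])
b=(P["bedL"]+P["bedR"])[:2]/2;yaw=np.arctan2(*(P["bedR"]-P["bedL"])[1::-1]);l=(P["ledL"]+P["ledR"])[:2]/2
print("yaws",yaw,np.arctan2(*(P["ledR"]-P["ledL"])[1::-1]),"gap",(b-l)@[-np.sin(.077),np.cos(.077)],"axis",b-.245*np.array([-np.sin(.077),np.cos(.077)]))
R=Ro.from_rotvec(s["orientation"]).as_matrix();print(R)
for t in [(.462,-.162)]: print(R.T@(np.array([*t,.33])-s["tool_pos"]))
E
```

```text
bedL [0.3278 0.075  0.018 ]
bedR [0.5567 0.0929 0.018 ]
ledL [ 0.3568 -0.031   0.054 ]
ledR [ 0.569  -0.0162  0.054 ]
wheel [ 0.4624 -0.159   0.201 ]
yaws 0.07768690869498168 0.06926547441618203 gap 0.10881039942390627 axis [ 0.4611 -0.1603]
[[-0.0782  0.9969  0.0054]
 [ 0.9969  0.0782 -0.0003]
 [-0.0008  0.0054 -1.    ]]
[-0.2429 -0.0051 -0.0045]
```

{"name": "carry_out", "arguments": {"rows": [[-0.05,0,0,0,0,-10],[-0.1,0,0,0,0,-20],[-0.15,0,0,0,0,-30],[-0.2,-0.003,0,0,0,-40],[-0.241,-0.005,0,0,0,-50],[-0.241,-0.005,0.02,0,0,-60],[-0.241,-0.005,0.04,0,0,-70],[-0.241,-0.005,0.055,0,0,-80],[-0.241,-0.005,0.065,0,0,-90],[-0.241,-0.005,0.07,0,0,-100],[-0.241,-0.005,0.07,0,0,-110],[-0.241,-0.005,0.07,0,0,-117]]}}

```text
t: 16.85
tool_pos: [0.4597, -0.1597, 0.2502]
orientation: [0.859, -3.019, -0.003]
force: [0.5, 0.0, 1.1]
opening: 0.0932
gripper_force: 0.0
```

```bash
python3 - <<'E'
from h import *
s=robot.read_state();R=Ro.from_rotvec(s["orientation"]).as_matrix()
print(s["t"],s["tool_pos"],s["q"],R[:,2],R.T@(np.array([.462,-.160,.166])-s["tool_pos"]), Ro.from_matrix(R.T@np.column_stack([[R[0,0],R[1,0],0],[R[1,0],-R[0,0],0],[0,0,-1]])).as_rotvec()*57.3)
E
```

```text
16.85 [ 0.4597 -0.1597  0.2502] [-0.4393 -0.1923  1.7093 -0.0006  1.6281 -2.5645] [-0.0035  0.001  -1.    ] [-0.002  -0.0017  0.0842] [ 0.1526 -0.1382 -0.0002]
```

{"name": "carry_out", "arguments": {"rows": [[-0.002,-0.002,0.03,0,0,0],[-0.002,-0.002,0.055,0,0,0],[-0.002,-0.002,0.07,0,0,0],[-0.002,-0.002,0.078,0,0,0],[-0.002,-0.002,0.083,0,0,0],[-0.002,-0.002,0.083,0,0,0]]}}

```text
t: 17.6
tool_pos: [0.4637, -0.1609, 0.1699]
orientation: [-0.853, 3.023, -0.0]
force: [0.1, 0.0, 0.4]
opening: 0.0932
gripper_force: 0.0
```

```bash
python3 - <<'E'
from h import *
s=robot.read_state();print(s["t"],s["tool_pos"],s["force"],s["wrist_torque"])
a=robot.read_camera("side")[150:270,220:370,::-1]
b=robot.read_camera("wrist")[240:480,120:520,::-1]
cv2.imwrite("pics/d5.png",np.hstack([cv2.resize(a,(400,320),interpolation=2),cv2.resize(b,(400,320))]))
E
```

```text
17.6 [ 0.4637 -0.1609  0.1699] [0.1    0.0143 0.4181] [ 0.1127 -0.1177 -0.0026]
```

View pics/d5.png

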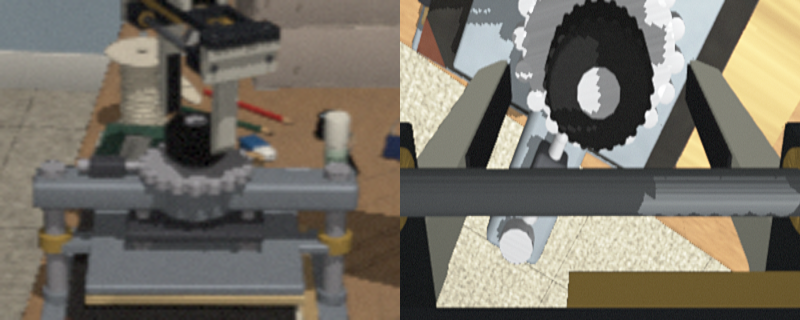

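Left panel: near finger (≈(225,150)) at grip height, clear of disc; right panel: grip top centre at about (600,92), i.e. wrist pixel (320,309), midway between the finger tips.

```bash
python3 - <<'E'
from h import *
s=robot.read_state();R=Ro.from_rotvec(s["orientation"]).as_matrix();p=wrist_plane((320,309),.201,s);print(p,R.T@(p-s["tool_pos"]))
E
```

```text
[ 0.4633 -0.1602  0.201 ] [ 0.      0.001  -0.0306]
```

{"name": "carry_out", "arguments": {"rows": [[0,0.001,0.003,0,0,0],[0,0.001,0.003,0,0,0],[0,0.001,0.003,0,0,0],[0,0.001,0.003,0,0,0],[0,0.001,0.003,0,0,0],[0,0.001,0.003,0,0,0]], "jaw": 255, "force": 35}}

```text
t: 18.45
tool_pos: [0.4636, -0.1611, 0.1668]
orientation: [-0.852, 3.023, -0.003]
force: [3.7, -5.0, -2.3]
opening: 0.0552
gripper_force: 35.0
```

```bash
python3 - <<'E'
from h import *
s=robot.read_state();print(s)
E
```

```text
{'t': 18.45, 'q': array([-0.438 , -0.1548,  1.8275, -0.001 ,  1.4668, -2.5581]), 'dq': array([-0.0004,  0.0004,  0.0001,  0.0012, -0.0002, -0.0004]), 'joint_torque': array([  1.8136, -41.8304, -47.8357,   0.8712,   1.8795,   0.051 ]), 'tool_pos': array([ 0.4636, -0.1611,  0.1668]), 'orientation': array([-0.8519,  3.0229, -0.0034]), 'force': array([ 3.7247, -5.0348, -2.327 ]), 'wrist_torque': array([-0.5241, -0.6073,  0.0228]), 'gripper_force': 35.002740025520325, 'opening': 0.055162304768246226}
```

{"name": "carry_out", "arguments": {"rows": [[0,0,0,0,0,3],[0,0,0,0,0,5],[0,0,0,0,0,5]]}}

```text
t: 18.82
tool_pos: [0.4636, -0.161, 0.1667]
orientation: [-0.718, 3.057, -0.003]
force: [3.8, -5.7, -3.1]
opening: 0.0552
gripper_force: 35.0
```

```bash
cat > r.py <<'E'
from h import *
s=robot.read_state();print(round(s["t"],2),"q6deg",round(np.degrees(s["q"][5]-s["q"][0]),2),"Tz",s["wrist_torque"],"j6",s["joint_torque"][5],"F",s["force"],"op",round(s["opening"],4),s["tool_pos"])
E
python3 r.py
```

```text
18.82 q6deg -116.44 Tz [-0.5017 -0.6705  0.1155] j6 0.4212234076112509 F [ 3.7596 -5.6806 -3.1181] op 0.0552 [ 0.4636 -0.161   0.1667]
```

{"name": "carry_out", "arguments": {"rows": [[0,0,0,0,0,3],[0,0,0,0,0,5],[0,0,0,0,0,5]]}}

```text
t: 19.2
tool_pos: [0.4636, -0.161, 0.1668]
orientation: [-0.584, 3.086, -0.003]
force: [3.4, -6.3, -2.5]
opening: 0.0555
gripper_force: 35.0
```

```bash
python3 r.py
```

```text
19.2 q6deg -111.43 Tz [-0.5306 -0.6938  0.0074] j6 0.29470031149685383 F [ 3.3551 -6.292  -2.4698] op 0.0555 [ 0.4636 -0.161   0.1668]
```

{"name": "carry_out", "arguments": {"rows": [[0,0,0,0,0,5],[0,0,0,0,0,10],[0,0,0,0,0,10],[0,0,0,0,0,10]]}}

```text
t: 19.7
tool_pos: [0.4636, -0.161, 0.1668]
orientation: [-0.314, 3.125, -0.003]
force: [3.2, -5.2, -2.1]
opening: 0.0549
gripper_force: 35.0
```

```bash
python3 r.py
```

```text
19.7 q6deg -101.47 Tz [-0.5252 -0.7702  0.0598] j6 0.06478623021394014 F [ 3.2015 -5.243  -2.1019] op 0.0549 [ 0.4636 -0.161   0.1668]
```

{"name": "carry_out", "arguments": {"rows": [[0,0,0,0,0,3],[0,0,0,0,0,5],[0,0,0,0,0,5]]}}

```text
t: 20.08
tool_pos: [0.4636, -0.161, 0.1667]
orientation: [-0.177, 3.135, -0.003]
force: [4.0, -5.0, -3.4]
opening: 0.0554
gripper_force: 35.0
```

```bash
python3 r.py
```

```text
20.07 q6deg -96.44 Tz [-0.4876 -0.7347  0.1086] j6 0.41280060075223446 F [ 3.9628 -5.041  -3.4192] op 0.0554 [ 0.4636 -0.161   0.1667]
```

{"name": "carry_out", "arguments": {"rows": [[0,0,0,0,0,3],[0,0,0,0,0,5],[0,0,0,0,0,5]]}}

```text
t: 20.45
tool_pos: [0.4636, -0.161, 0.1668]
orientation: [-0.039, 3.14, -0.003]
force: [4.0, -4.5, -3.0]
opening: 0.0554
gripper_force: 35.0
```

```bash
python3 r.py
```

```text
20.45 q6deg -91.43 Tz [-0.5852 -0.7353 -0.0131] j6 0.29765646904706955 F [ 4.0354 -4.4744 -3.0496] op 0.0554 [ 0.4636 -0.161   0.1668]
```

{"name": "carry_out", "arguments": {"rows": [[0,0,0,0,0,5],[0,0,0,0,0,10],[0,0,0,0,0,10],[0,0,0,0,0,10]]}}

```text
t: 20.95
tool_pos: [0.4637, -0.161, 0.1668]
orientation: [0.233, 3.131, -0.002]
force: [3.4, -5.3, -2.3]
opening: 0.0552
gripper_force: 35.0
```

```bash
python3 r.py
```

```text
20.95 q6deg -81.47 Tz [-0.564  -0.7947  0.0372] j6 0.06589391967281699 F [ 3.3882 -5.344  -2.3342] op 0.0552 [ 0.4637 -0.161   0.1668]
```

{"name": "carry_out", "arguments": {"rows": [[0,0,0,0,0,3],[0,0,0,0,0,5],[0,0,0,0,0,5]]}}

```text
t: 21.32
tool_pos: [0.4637, -0.161, 0.1668]
orientation: [0.37, 3.118, -0.002]
force: [3.5, -5.0, -3.1]
opening: 0.0554
gripper_force: 35.0
```

```bash
python3 r.py
```

```text
21.32 q6deg -76.45 Tz [-0.5511 -0.7899  0.139 ] j6 0.41283342987298965 F [ 3.4506 -4.9907 -3.1207] op 0.0554 [ 0.4637 -0.161   0.1668]
```

{"name": "carry_out", "arguments": {"rows": [[0,0,0,0,0,3],[0,0,0,0,0,5],[0,0,0,0,0,5]]}}

```text
t: 21.7
tool_pos: [0.4636, -0.161, 0.1668]
orientation: [0.506, 3.099, -0.002]
force: [4.0, -3.8, -3.4]
opening: 0.0552
gripper_force: 35.0
```

```bash
python3 r.py
```

```text
21.7 q6deg -71.44 Tz [-0.617  -0.8501 -0.0236] j6 0.29824526980519295 F [ 4.0166 -3.8032 -3.3525] op 0.0552 [ 0.4636 -0.161   0.1668]
```

{"name": "carry_out", "arguments": {"rows": [[0,0,0,0,0,5],[0,0,0,0,0,10],[0,0,0,0,0,10],[0,0,0,0,0,10]]}}

```text
t: 22.2
tool_pos: [0.4637, -0.161, 0.1668]
orientation: [0.774, 3.043, -0.002]
force: [3.3, -5.1, -3.9]
opening: 0.0554
gripper_force: 35.0
```

```bash
python3 r.py
```

```text
22.2 q6deg -61.47 Tz [-0.5895 -0.7961  0.0225] j6 0.06617411272600293 F [ 3.31   -5.1411 -3.8553] op 0.0554 [ 0.4637 -0.161   0.1668]
```

{"name": "carry_out", "arguments": {"rows": [[0,0,0,0,0,3],[0,0,0,0,0,5],[0,0,0,0,0,5]]}}

```text
t: 22.58
tool_pos: [0.4637, -0.1609, 0.1668]
orientation: [0.906, 3.006, -0.002]
force: [3.3, -4.0, -3.0]
opening: 0.0554
gripper_force: 35.0
```

```bash
python3 r.py
```

```text
22.57 q6deg -56.45 Tz [-0.6319 -0.7753  0.0671] j6 0.41475151665508747 F [ 3.3006 -4.0146 -3.0014] op 0.0554 [ 0.4637 -0.1609  0.1668]
```

{"name": "carry_out", "arguments": {"rows": [[0,0,0,0,0,5],[0,0,0,0,0,10],[0,0,0,0,0,15],[0,0,0,0,0,15],[0,0,0,0,0,15]]}}

```text
t: 23.2
tool_pos: [0.4637, -0.161, 0.1668]
orientation: [1.29, 2.862, -0.001]
force: [3.9, -4.9, -3.6]
opening: 0.0551
gripper_force: 35.0
```

```bash
python3 r.py
```

```text
23.2 q6deg -41.47 Tz [-0.6741 -0.8202  0.0643] j6 0.06853584665805101 F [ 3.9098 -4.9034 -3.551 ] op 0.0551 [ 0.4637 -0.161   0.1668]
```

{"name": "carry_out", "arguments": {"rows": [[0,0,0,0,0,3],[0,0,0,0,0,5],[0,0,0,0,0,5]]}}

```text
t: 23.58
tool_pos: [0.4637, -0.1609, 0.1668]
orientation: [1.414, 2.803, -0.001]
force: [2.6, -4.8, -3.3]
opening: 0.0553
gripper_force: 35.0
```

```bash
python3 r.py
```

```text
23.57 q6deg -36.45 Tz [-0.6841 -0.799   0.1269] j6 0.4145054519176483 F [ 2.6468 -4.8251 -3.2696] op 0.0553 [ 0.4637 -0.1609  0.1668]
```

{"name": "carry_out", "arguments": {"rows": [[0,0,0,0,0,5],[0,0,0,0,0,10],[0,0,0,0,0,15],[0,0,0,0,0,15],[0,0,0,0,0,15]]}}

```text
t: 24.2
tool_pos: [0.4637, -0.1609, 0.1667]
orientation: [1.767, 2.595, -0.001]
force: [3.9, -5.5, -3.1]
opening: 0.0549
gripper_force: 35.0
```

```bash
python3 r.py
```

```text
24.2 q6deg -21.48 Tz [-0.7799 -0.7521  0.0902] j6 0.06965447450056672 F [ 3.9321 -5.488  -3.0517] op 0.0549 [ 0.4637 -0.1609  0.1667]
```

{"name": "carry_out", "arguments": {"rows": [[0,0,0,0,0,3],[0,0,0,0,0,5],[0,0,0,0,0,5]]}}

```text
t: 24.58
tool_pos: [0.4637, -0.1609, 0.1668]
orientation: [1.879, 2.515, -0.001]
force: [4.3, -4.4, -2.9]
opening: 0.055
gripper_force: 35.0
```

```bash
python3 r.py
```

```text
24.57 q6deg -16.45 Tz [-0.7913 -0.7552  0.0757] j6 0.41505346074700356 F [ 4.3248 -4.3632 -2.8868] op 0.055 [ 0.4637 -0.1609  0.1668]
```

{"name": "carry_out", "arguments": {"rows": [[0,0,0,0,0,5],[0,0,0,0,0,10],[0,0,0,0,0,15],[0,0,0,0,0,15],[0,0,0,0,0,15]]}}

```text
t: 25.2
tool_pos: [0.4637, -0.161, 0.1668]
orientation: [2.191, 2.248, -0.0]
force: [3.8, -3.9, -3.5]
opening: 0.0553
gripper_force: 35.0
```

```bash
python3 r.py
```

```text
25.2 q6deg -1.48 Tz [-0.7829 -0.7554  0.0526] j6 0.06912454962730408 F [ 3.827  -3.8825 -3.4888] op 0.0553 [ 0.4637 -0.161   0.1668]
```

{"name": "carry_out", "arguments": {"rows": [[0,0,0,0,0,3],[0,0,0,0,0,5],[0,0,0,0,0,5]]}}

```text
t: 25.58
tool_pos: [0.4638, -0.1609, 0.1668]
orientation: [2.287, 2.15, 0.0]
force: [5.1, -4.4, -4.4]
opening: 0.0551
gripper_force: 35.0
```

```bash
python3 r.py
```

```text
25.57 q6deg 3.55 Tz [-0.7546 -0.6479  0.1816] j6 0.4226488620042801 F [ 5.1482 -4.3559 -4.4238] op 0.0551 [ 0.4638 -0.1609  0.1668]
```

{"name": "carry_out", "arguments": {"rows": [[0,0,0,0,0,5],[0,0,0,0,0,10],[0,0,0,0,0,15],[0,0,0,0,0,15],[0,0,0,0,0,15]]}}

```text
t: 26.2
tool_pos: [0.4638, -0.161, 0.1668]
orientation: [2.548, 1.834, 0.001]
force: [4.7, -4.7, -3.5]
opening: 0.0552
gripper_force: 35.0
```

```bash
python3 r.py
```

```text
26.2 q6deg 18.52 Tz [-0.7664 -0.6107  0.0484] j6 0.08507621241733432 F [ 4.6929 -4.6502 -3.5416] op 0.0552 [ 0.4638 -0.161   0.1668]
```

{"name": "carry_out", "arguments": {"rows": [[0,0,0,0,0,3],[0,0,0,0,0,5],[0,0,0,0,0,5]]}}

```text
t: 26.58
tool_pos: [0.4638, -0.161, 0.1668]
orientation: [2.626, 1.72, 0.001]
force: [4.6, -5.0, -4.1]
opening: 0.0555
gripper_force: 35.0
```

```bash
python3 r.py
```

```text
26.57 q6deg 23.55 Tz [-0.7401 -0.6478  0.2004] j6 0.4951029270887375 F [ 4.5528 -4.9569 -4.0913] op 0.0555 [ 0.4638 -0.161   0.1668]
```

{"name": "carry_out", "arguments": {"rows": [[0,0,0,0,0,3],[0,0,0,0,0,5],[0,0,0,0,0,5]]}}

```text
t: 26.95
tool_pos: [0.4638, -0.161, 0.1668]
orientation: [2.698, 1.604, 0.001]
force: [5.4, -4.2, -3.4]
opening: 0.0551
gripper_force: 35.0
```

```bash
python3 r.py
```

```text
26.95 q6deg 28.55 Tz [-0.7305 -0.6311  0.059 ] j6 0.4077655915170908 F [ 5.4195 -4.204  -3.4202] op 0.0551 [ 0.4638 -0.161   0.1668]
```

{"name": "carry_out", "arguments": {"rows": [[0,0,0,0,0,5],[0,0,0,0,0,10],[0,0,0,0,0,10],[0,0,0,0,0,10]]}}

```text
t: 27.45
tool_pos: [0.4638, -0.161, 0.1668]
orientation: [2.828, 1.363, 0.001]
force: [3.8, -4.9, -3.3]
opening: 0.0551
gripper_force: 35.0
```

```bash
python3 r.py
```

```text
27.45 q6deg 38.52 Tz [-0.7492 -0.6361  0.1693] j6 0.14536018017679453 F [ 3.8051 -4.9165 -3.2521] op 0.0551 [ 0.4638 -0.161   0.1668]
```

{"name": "carry_out", "arguments": {"rows": [[0,0,0,0,0,3],[0,0,0,0,0,5],[0,0,0,0,0,5]]}}

```text
t: 27.82
tool_pos: [0.4638, -0.161, 0.1668]
orientation: [2.885, 1.238, 0.001]
force: [4.9, -5.3, -4.4]
opening: 0.0555
gripper_force: 35.0
```

```bash
python3 r.py
```

```text
27.82 q6deg 43.54 Tz [-0.6914 -0.6553  0.2865] j6 0.5489345267415047 F [ 4.9083 -5.346  -4.376 ] op 0.0555 [ 0.4638 -0.161   0.1668]
```

{"name": "carry_out", "arguments": {"rows": [[0,0,0,0,0,5],[0,0,0,0,0,10],[0,0,0,0,0,15],[0,0,0,0,0,15],[0,0,0,0,0,15]]}}

```text
t: 28.45
tool_pos: [0.4638, -0.161, 0.1668]
orientation: [3.022, 0.852, 0.002]
force: [4.6, -5.2, -3.3]
opening: 0.0551
gripper_force: 35.0
```

```bash
python3 r.py
```

```text
28.45 q6deg 58.52 Tz [-0.7089 -0.6815  0.1301] j6 0.16322461422532797 F [ 4.6124 -5.2224 -3.3412] op 0.0551 [ 0.4638 -0.161   0.1668]
```

{"name": "carry_out", "arguments": {"rows": [[0,0,0,0,0,3],[0,0,0,0,0,5],[0,0,0,0,0,5]]}}

```text
t: 28.82
tool_pos: [0.4638, -0.161, 0.1668]
orientation: [3.056, 0.719, 0.002]
force: [4.9, -5.2, -3.8]
opening: 0.0553
gripper_force: 35.0
```

```bash
python3 r.py
```

```text
28.82 q6deg 63.54 Tz [-0.6467 -0.7323  0.2354] j6 0.5629205703735352 F [ 4.8936 -5.2014 -3.8163] op 0.0553 [ 0.4638 -0.161   0.1668]
```

{"name": "carry_out", "arguments": {"rows": [[0,0,0,0,0,5],[0,0,0,0,0,10],[0,0,0,0,0,15],[0,0,0,0,0,15],[0,0,0,0,0,15]]}}

```text
t: 29.45
tool_pos: [0.4638, -0.1611, 0.1668]
orientation: [3.124, 0.314, 0.003]
force: [4.3, -4.5, -3.0]
opening: 0.0553
gripper_force: 35.0
```

```bash
python3 r.py
```

```text
29.45 q6deg 78.52 Tz [-0.669  -0.7178  0.1559] j6 0.17977526877075434 F [ 4.346  -4.5433 -2.9775] op 0.0553 [ 0.4638 -0.1611  0.1668]
```

{"name": "carry_out", "arguments": {"rows": [[0,0,0,0,0,3],[0,0,0,0,0,5],[0,0,0,0,0,5]]}}

```text
t: 29.82
tool_pos: [0.4638, -0.161, 0.1668]
orientation: [3.135, 0.177, 0.003]
force: [5.1, -4.9, -3.8]
opening: 0.0551
gripper_force: 35.0
```

```bash
python3 r.py
```

```text
29.82 q6deg 83.54 Tz [-0.6929 -0.7565  0.2407] j6 0.5946274101734161 F [ 5.0534 -4.8764 -3.7715] op 0.0551 [ 0.4638 -0.161   0.1668]
```

{"name": "carry_out", "arguments": {"rows": [[0,0,0,0,0,5],[0,0,0,0,0,10],[0,0,0,0,0,15],[0,0,0,0,0,15],[0,0,0,0,0,15]]}}

```text
t: 30.45
tool_pos: [0.4638, -0.1611, 0.1668]
orientation: [3.131, -0.233, 0.003]
force: [4.2, -5.1, -3.1]
opening: 0.0553
gripper_force: 35.0
```

```bash
python3 r.py
```

```text
30.45 q6deg 98.52 Tz [-0.7123 -0.7636  0.1365] j6 0.1941724168136716 F [ 4.2276 -5.0675 -3.0545] op 0.0553 [ 0.4638 -0.1611  0.1668]
```

{"name": "carry_out", "arguments": {"rows": [[0,0,0,0,0,0],[0,0,0,0,0,0],[0,0,0,0,0,0],[0,0,0,0,0,0],[0,0,0,0,0,0],[0,0,0,0,0,0],[0,0,-0.02,0,0,0],[0,0,-0.06,0,0,0],[0,0,-0.1,0,0,0],[0,0,-0.14,0,0,0],[0,0,-0.14,0,0,0]], "jaw": 0}}

```text
t: 31.82
tool_pos: [0.4646, -0.1607, 0.3108]
orientation: [3.131, -0.233, 0.01]
force: [1.0, -0.1, -0.4]
opening: 0.0931
gripper_force: 0.0
```

```bash
python3 - <<'E'
from h import *
s=robot.read_state();print(s["t"],s["tool_pos"],s["force"],s["opening"])
a=robot.read_camera("side")[180:320,220:370,::-1]
b=robot.read_camera("wrist")[...,::-1]
cv2.imwrite("pics/d6.png",np.hstack([cv2.resize(a,(400,373),interpolation=2),cv2.resize(b,(400,373))]))
E
```

```text
31.825 [ 0.4646 -0.1607  0.3108] [ 1.0231 -0.1348 -0.4004] 0.09313266049996556
```

View pics/d6.png

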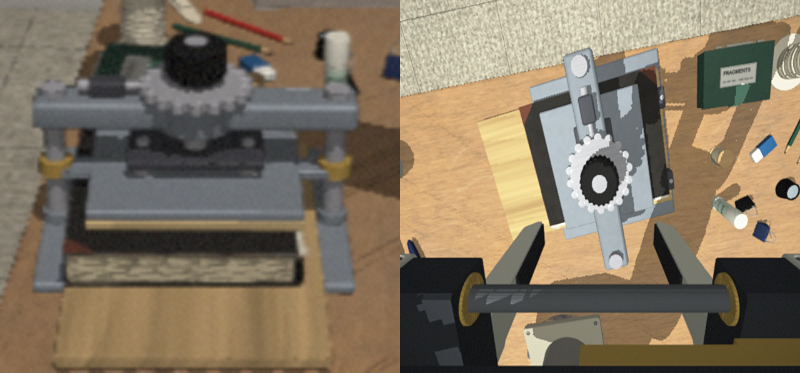

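The gripper is clear. The platen (its lower edge at about (195,225)) bears on the book, and the book sits square and home. Handing in.

```bash
python3 -c "
from plant import robot
print(robot.close_job())"
```

```text
the job is handed in; nothing more can be done
None
```

I pushed the ledger home against both stops, turned the wheel 11 clicks (first bearing at click 7, then four more), let go and handed the job in at about 32 s. No verdict came back, and I read the bearing click from wheel torque, with no direct measure of the platen load.

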